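# Secure the foil reels in their dispenser dock

### The arm

A 6-joint arm with a two-finger parallel gripper is mounted at the origin on a cart in front of the work surface, level with it; the furniture and walls round the work are solid. World frame = base frame: x ahead of the robot, y to its left, z up, the work surface at z = 0. Lengths are in m, angles in rad, forces in N, time in s.
With the tool pointing down it reaches from about 0.3 to 0.875 m from the base axis. Payload 4.2 kg.
Tool frame: the origin (TCP) lies at the very end of the fingers, on their centre line; the grasp point (between the pads) lies 19 mm behind it; z points along the fingers, y is the line along which they close (so a half turn about z gives the same grasp; the last joint's range is limited). The gripper opens to 85 mm and grips with 20 to 120 N. Pads are 22 mm wide; open, the fingers measure 114 mm over their backs; the gripper's body (76 mm by 85 mm) begins 54 mm behind the grasp point. The pads swing forward as they close: fully open they stand 13 mm farther back than shut.
Start: joints at [-1.202, 0.32, 1.565, -0, 1.257, -0.02], TCP at [0.218, -0.532, 0.231] pointing down, gripper open.
Joint ranges: [-3.11, 3.11], [-0.84, 2.01], [0.21, 2.61], [-1.34, 4.49], [0.05, 2.63], [-2.56, 2.56]. Speed limits (rad/s): [2.57, 2.57, 3.14, 3.14, 3.14, 3.14].

### API

Orientations are given as [roll, pitch, yaw] about the fixed x, y, z axes, in that order (R = Rz(yaw) Ry(pitch) Rx(roll)).
In Python, from cell import bot gives the robot as it stands.
- The arm moves only by the tool run_rows, called after "Call:" as a command line: name --pt "numbers of a row" for each row, then --argument value for the rest. Schema: {"type":"object","properties":{"motion":{"type":"array","items":{"type":"array","items":{"type":"number"},"minItems":6,"maxItems":6},"minItems":1,"maxItems":20},"finger_gap":{"type":"number"},"only":{"type":"string"},"quiet":{"type":"boolean"},"lines":{"type":"string"}},"required":["motion"],"additionalProperties":false}. motion is a list of rows, 1 to 20 of them, each of 6 numbers: dx, dy, dz in units of 50 mm, then a rotation vector rx, ry, rz in units of 0.05 rad; each row is the pose to reach, as a shift and turn from the pose commanded when the call began, along the tool's axes at that moment; what a row does not reach only later rows make up. A row lasts 1/8 s, in which the tool goes at most 0.0625 m and 0.188 rad, less where a joint would pass 70% of its speed; a pose out of reach is approached as far as the arm can. finger_gap is the finger opening in m, set as the call begins (left out keeps the last). The fingers move at their own pace and stop on an object; the grip force is fixed at half the most. Time passes only in rows, so rows that do not move let the fingers close. The tool returns the time, the measured TCP pose, the force, the opening and the grip force at its end. only (a regular expression) keeps the lines of the reply that match it, lines (a string "A,B") keeps lines A to B, and quiet returns only ok. Input that does not fit is refused with a message, and nothing moves.
- bot.observe(): the state, without advancing time (a new reading comes with each control period).
- bot.camera(name): name is "scene" or "side" or "wrist"; returns the picture (420x560x3 uint8, red, green, blue); there is no depth.
- bot.camera_model(name): a dict with "fx", "fy", "cx", "cy" (pixels), "world_from_camera" (4x4, takes a point from camera to world coordinates); the wrist camera has in their place "T_tool_cam" (4x4, takes a point from camera to tool coordinates, whose origin is the TCP and whose axes are the flange's). Camera axes: x right, y up, looking along -z (the intrinsics and any distortion apply to the point x, -y, -z); pixel columns grow to the right and rows downward; lengths in m; the calibration is good to about 2 mm. A picture is of the moment at which its call begins: read the wrist's pose just before it. camera_model takes no time and is no camera call.
- bot.finish_job(): hands the job in; it is judged then, once.
The state is a dict: "time": time; "q": joint angles; "qd": joint speeds; "tau": joint torques, N m; "tcp_pos": TCP position; "tool_rot": TCP orientation; "ft_force": force on the tool from outside, world axes, zero at the start; "ft_torque": the same for the moment, N m; "finger_gap": finger opening in m; "gripper_force": force on a finger pad.
Only numpy, scipy, OpenCV 4.12 (cv2) and the standard library are available. Lean on these libraries where they do the work, as an engineer would, in place of code of your own. Each camera call takes 0.05 s, during which the arm holds its last target. There are 200 camera calls.

### The job

Get the copper-foil dispenser ready: first slide the reel carrier fully home between the flared guide rails, against the back stops, and leave it there. Then push one open retaining clip sideways into the spindle groove above every reel on the carrier until it snaps fully onto the shaft (a spindle without a reel gets none). Lay the spare clips flat in the wooden tray, and leave the keeper bar swung shut across the front of the carrier. Do not knock over the glue bottle.

Things in the scene. Friction and masses are not known exactly. Their poses are not given: they have to be found in the camera images.
- nest: Fixed wooden dock. Origin, on the worktop: where the carrier's origin lies when fully home, axes then parallel. Rails 18 mm high, parallel and 199.5 mm apart from x = -35 to +25 mm, flaring toward -x to 243 mm apart at x = -75 mm. Two back stops 26 mm high, faces at x = +42 mm. The carrier goes in along +x.
- carrier: Loose plywood board, 97 mm (x) by 196 mm (y), 14 mm thick, about 0.7 kg; slides easily (friction 0.2) on the worktop. Origin on its underside; board from x = -55 to +42 mm. Front lip to grip from above: 9 mm thick, x = -55 to -46 mm, full width, top at z = 34 mm. Three upright spindles at x = +10 mm, y = +66, 0, -66 mm.
- spindle_1 (a point): Axis of carrier spindle 1 (y = +66 mm), at mid groove, 43 mm above the carrier's underside. Spindle: 26 mm in diameter up to z = 37 mm, groove shaft 16 mm in diameter from z = 37 to 49 mm, 26 mm head up to z = 57 mm.
- spindle_2 (a point): Axis of carrier spindle 2 (y = +0 mm), at mid groove, 43 mm above the carrier's underside. Spindle: 26 mm in diameter up to z = 37 mm, groove shaft 16 mm in diameter from z = 37 to 49 mm, 26 mm head up to z = 57 mm.
- spindle_3 (a point): Axis of carrier spindle 3 (y = -66 mm), at mid groove, 43 mm above the carrier's underside. Spindle: 26 mm in diameter up to z = 37 mm, groove shaft 16 mm in diameter from z = 37 to 49 mm, 26 mm head up to z = 57 mm.
- reel_1: Reel of copper foil, 50 mm in diameter, 20 mm high, bore about 30 mm; sits loosely on spindle 1, its top 34 mm above the carrier's underside. May be absent (None). Origin: centre of its underside, z up.
- reel_2: Reel of copper foil, 50 mm in diameter, 20 mm high, bore about 30 mm; sits loosely on spindle 2, its top 34 mm above the carrier's underside. May be absent (None). Origin: centre of its underside, z up.
- reel_3: Reel of copper foil, 50 mm in diameter, 20 mm high, bore about 30 mm; sits loosely on spindle 3, its top 34 mm above the carrier's underside. May be absent (None). Origin: centre of its underside, z up.
- clip_1: Loose steel clip, 6 mm thick, 0.1 kg; all clips are alike, any fits any groove. Origin on its underside at the bore centre. Open fork to +x: slot 19 mm, prongs 36 mm over all, flared tips at x = +23 mm, 43 mm wide. Tail to x = -62 mm, 24 mm wide, with an upright fin to grip from above: 10 mm thick (y), x = -60 to -34 mm, z = 6 to 44 mm.
- clip_1_bore (a point): Bore centre of clip 1, 3 mm above its underside. Two sprung nubs in the slot, 7 mm toward the fork tips, yield 2 mm each to a push of about 4 to 8 N along the clip's +x and snap behind the groove shaft. Seated: bore on the spindle axis within 1.5 mm, underside 37 to 43 mm above the carrier's underside.
- clip_2: Loose steel clip, 6 mm thick, 0.1 kg; all clips are alike, any fits any groove. Origin on its underside at the bore centre. Open fork to +x: slot 19 mm, prongs 36 mm over all, flared tips at x = +23 mm, 43 mm wide. Tail to x = -62 mm, 24 mm wide, with an upright fin to grip from above: 10 mm thick (y), x = -60 to -34 mm, z = 6 to 44 mm.
- clip_2_bore (a point): Bore centre of clip 2, 3 mm above its underside. Two sprung nubs in the slot, 7 mm toward the fork tips, yield 2 mm each to a push of about 4 to 8 N along the clip's +x and snap behind the groove shaft. Seated: bore on the spindle axis within 1.5 mm, underside 37 to 43 mm above the carrier's underside.
- clip_3: Loose steel clip, 6 mm thick, 0.1 kg; all clips are alike, any fits any groove. Origin on its underside at the bore centre. Open fork to +x: slot 19 mm, prongs 36 mm over all, flared tips at x = +23 mm, 43 mm wide. Tail to x = -62 mm, 24 mm wide, with an upright fin to grip from above: 10 mm thick (y), x = -60 to -34 mm, z = 6 to 44 mm.
- clip_3_bore (a point): Bore centre of clip 3, 3 mm above its underside. Two sprung nubs in the slot, 7 mm toward the fork tips, yield 2 mm each to a push of about 4 to 8 N along the clip's +x and snap behind the groove shaft. Seated: bore on the spindle axis within 1.5 mm, underside 37 to 43 mm above the carrier's underside.
- clip_4: Loose steel clip, 6 mm thick, 0.1 kg; all clips are alike, any fits any groove. Origin on its underside at the bore centre. Open fork to +x: slot 19 mm, prongs 36 mm over all, flared tips at x = +23 mm, 43 mm wide. Tail to x = -62 mm, 24 mm wide, with an upright fin to grip from above: 10 mm thick (y), x = -60 to -34 mm, z = 6 to 44 mm.
- clip_4_bore (a point): Bore centre of clip 4, 3 mm above its underside. Two sprung nubs in the slot, 7 mm toward the fork tips, yield 2 mm each to a push of about 4 to 8 N along the clip's +x and snap behind the groove shaft. Seated: bore on the spindle axis within 1.5 mm, underside 37 to 43 mm above the carrier's underside.
- keeper (a joint): Hinge of the keeper bar on the dock, rad, about a vertical axis: 0 = shut (bar lies along the dock's +y, across the front of the carrier), grows counter-clockwise seen from above to 2.1; at 1.57 the bar points to the dock's -x. Light friction, stays where it is left.
- keeper_hinge (a point): Hinge axis of the keeper, at the bar's underside, 22 mm above the worktop; at x = -64.5, y = -145 mm of the dock.
- keeper_knob (a point): Top of the upright round knob (14 mm in diameter, 17 mm high, top 51 mm above the worktop) on the bar, 90 mm from the hinge axis. The bar is aluminium, 100 mm long, 12 mm wide, from 22 to 34 mm above the worktop. It shuts only when the carrier is home (3.5 mm of clearance to the lip).
- clip_tray: Fixed open wooden tray, 110 mm (x) by 120 mm (y) outside, 28 mm high, walls 4 mm, floor about 4 mm thick; empty at the start. Origin on the worktop under its centre.
- tower_front (a point): Foot of the front face, at mid width, of a tall fixed drawer tower behind the work, 275 mm deep, 260 mm wide, 466 mm high. The front stands at x = 0.675 m, from y = 0.04 to 0.30 m. Draw the arm back (tool at x about 0.47 m) before swinging across in front of it.
- glue_bottle: Standing glue bottle, 36 x 54 x 194 mm, loose; a bystander. Origin under its foot, z up.

How it is judged:
By the outcome, as a careful person would: the job done as asked, in the order asked, and still so for the second after the job is handed in, with the robot touching nothing.
Of reel_1, reel_2, reel_3 only 2 to 3 are there at a start; the rules pass over those that are not, and their reading is None.
At some moment in a run one of clip_1, clip_2, clip_3, clip_4 may be knocked a few centimetres aside while the robot is not near it.
It also fails if it takes over 184 s, if anything falls off the work surface, if the arm or the gripper's body presses on something with over 40 N, if the wrist force passes 120 N, or if a joint passes its speed limit or range.

## Working session

There is one attempt and no reset: what is moved stays moved. The work goes in short steps, Python scripts to look and compute and a tool call to move; the robot and the scene stay as the last step left them, time stands still between calls to the robot, and variables do not carry over. Pictures are saved under pics/ and viewed, at most 14 in all, crops included, and the job is handed in when it is done.

```bash
ls; mkdir -p pics; python3 - <<'E'
from cell import bot
import cv2,json,numpy as np
o=bot.observe(); print(o['time'],o['tcp_pos'],o['tool_rot'])
for n in("scene","side","wrist"):
    cv2.imwrite(f"pics/{n}0.png",cv2.cvtColor(bot.camera(n),cv2.COLOR_RGB2BGR))
    m=bot.camera_model(n);print(n,{k:np.round(v,4).tolist() if not isinstance(v,str) else v for k,v in m.items()})
E
```

```text
cell.py
pics
0.0 [ 0.21781437 -0.53162259  0.23048011] [-3.13979583e+00 -3.75034331e-05  3.88827068e-01]
scene {'fx': 433.0967, 'fy': 433.0967, 'cx': 273.6836, 'cy': 209.3824, 'world_from_camera': [[-0.6376, 0.5662, -0.5224, -0.0068], [-0.7703, -0.4757, 0.4247, 0.6142], [-0.008, 0.6732, 0.7394, 0.8841], [0.0, 0.0, 0.0, 1.0]]}
side {'fx': 405.6486, 'fy': 405.6486, 'cx': 282.4672, 'cy': 213.0633, 'world_from_camera': [[0.9331, 0.2483, -0.2601, 0.2982], [-0.3595, 0.626, -0.692, -0.6144], [-0.0091, 0.7392, 0.6734, 0.7979], [0.0, 0.0, 0.0, 1.0]]}
wrist {'fx': 378.8016, 'fy': 378.8016, 'cx': 278.0081, 'cy': 213.1238, 'T_tool_cam': [[-0.0006, 0.9578, 0.2874, 0.0734], [1.0, 0.0007, -0.0001, 0.0005], [-0.0003, 0.2874, -0.9578, -0.1437], [0.0, 0.0, 0.0, 1.0]]}
```
View pics/scene0.png

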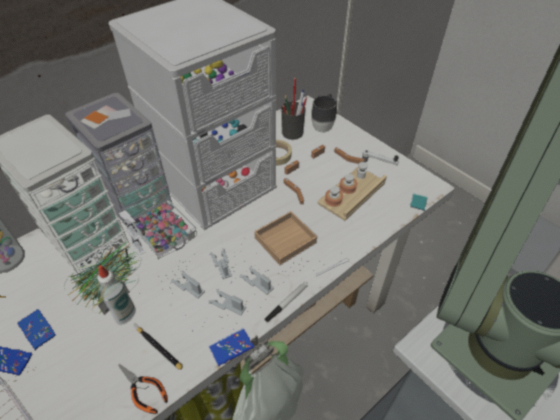

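View pics/side0.png

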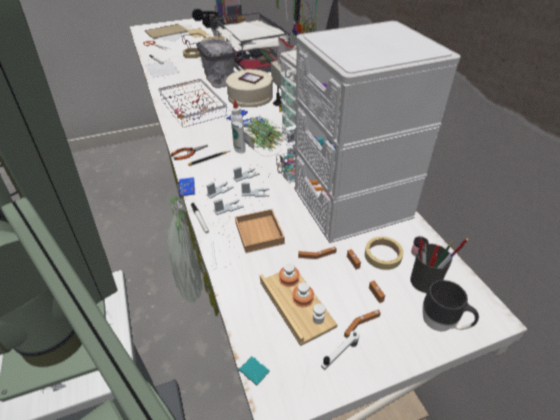

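Scene: a tray, four clips beside it, and a carrier with three spindles; two carry reels. The dock's brown rails and stops are behind the carrier, and the silver keeper lies at the dock's -y end. I'll enlarge these next.

```bash
python3 - <<'E'
import cv2
def c(f,o,x0,y0,x1,y1,s):
    i=cv2.imread(f)[y0:y1,x0:x1]; cv2.imwrite(o,cv2.resize(i,None,fx=s,fy=s,interpolation=cv2.INTER_CUBIC))
c('pics/side0.png','pics/side_c1.png',235,230,395,380,4)
c('pics/scene0.png','pics/scene_c1.png',260,130,420,250,5)
a=cv2.imread('pics/scene0.png')[230:325,160:320]; b=cv2.imread('pics/side0.png')[155:250,190:290]
f=lambda i:cv2.resize(i,None,fx=3,fy=3,interpolation=cv2.INTER_CUBIC)
cv2.imwrite('pics/clips_c.png',cv2.hconcat([f(a),f(b)]))
E
```

View pics/side_c1.png

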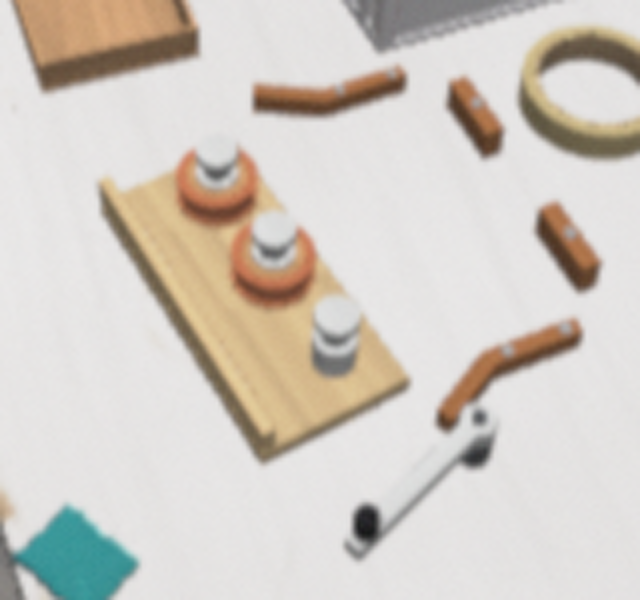

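View pics/scene_c1.png

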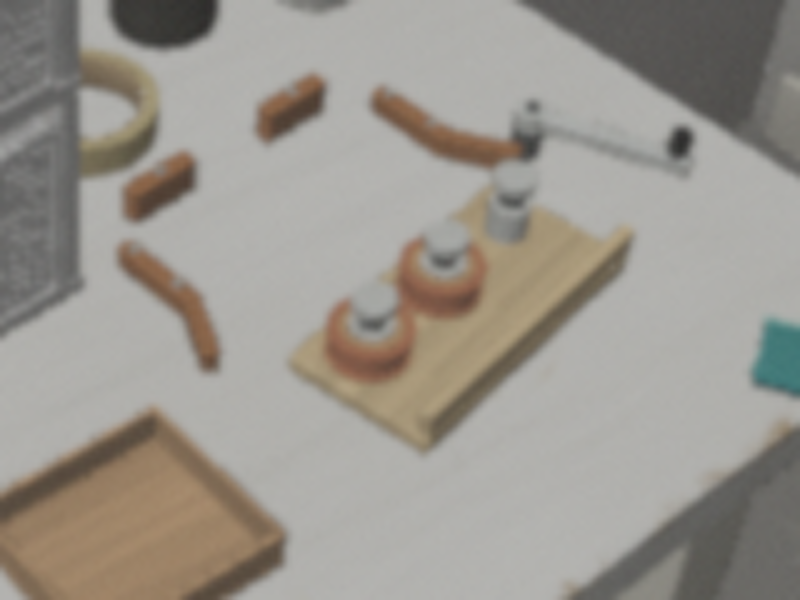

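View pics/clips_c.png

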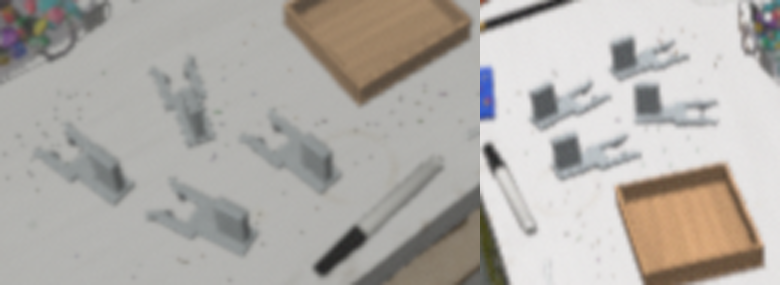

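Side crop: spindle heads at about (217,148), (275,227) and (337,312), with reels on 1 and 2 and spindle 3 bare. Keeper hinge is at (480,418) and the knob at (367,518). All the clips lie flat with their fins up. Triangulating coarsely now.

```bash
cat > h.py <<'E'
import numpy as np, cv2
from scipy.spatial.transform import Rotation as R
from cell import bot
M={n:bot.camera_model(n) for n in("scene","side","wrist")}
def wristT(o):
    T=np.eye(4);T[:3,:3]=R.from_euler('xyz',o['tool_rot']).as_matrix();T[:3,3]=o['tcp_pos'];return T@np.array(M['wrist']['T_tool_cam'])
def ray(n,p,T=None):
    m=M[n];T=np.array(m['world_from_camera'] if T is None else T)
    d=T[:3,:3]@np.array([(p[0]-m['cx'])/m['fx'],-(p[1]-m['cy'])/m['fy'],-1]);return T[:3,3],d/np.linalg.norm(d)
def tri(rays):
    A=sum(np.eye(3)-np.outer(d,d) for c,d in rays);b=sum((np.eye(3)-np.outer(d,d))@c for c,d in rays)
    X=np.linalg.solve(A,b);return X,max(np.linalg.norm((np.eye(3)-np.outer(d,d))@(X-c)) for c,d in rays)
def atz(r,z): c,d=r;return c+d*(z-c[2])/d[2]
def proj(n,X,T=None):
    m=M[n];T=np.array(m['world_from_camera'] if T is None else T);p=T[:3,:3].T@(np.array(X)-T[:3,3])
    return np.array([m['cx']+m['fx']*p[0]/-p[2],m['cy']-m['fy']*p[1]/-p[2]])
def crop(u,x0,y0,s): return ((u[0]+.5)/s-.5+x0,(u[1]+.5)/s-.5+y0)
def shot(n,f,box=None,s=1):
    o=bot.observe();i=cv2.cvtColor(bot.camera(n),cv2.COLOR_RGB2BGR);T=wristT(o)
    cv2.imwrite(f'pics/{f}_full.png',i);np.save(f'pics/{f}.npy',T)
    if box: x0,y0,x1,y1=box;i=i[y0:y1,x0:x1]
    cv2.imwrite(f'pics/{f}.png',cv2.resize(i,None,fx=s,fy=s,interpolation=cv2.INTER_CUBIC));return o
def delta(dw,o=None):
    o=o or bot.observe();return R.from_euler('xyz',o['tool_rot']).as_matrix().T@np.array(dw)
E
python3 - <<'E'
from h import *
S=lambda u:ray('side',crop(u,235,230,4)); C=lambda u:ray('scene',crop(u,260,130,5))
P={'sp1 z57':((217,148),(375,298)),'sp2':((275,227),(446,240)),'sp3':((337,312),(515,182)),
'railL screw':((338,88),(180,283)),'railLback':((395,70),(133,245)),'railR':((507,350),(432,125)),'railRback':((570,328),(382,92)),
'stopL':((477,102),(163,165)),'stopR':((570,232),(292,88)),'hinge z':((480,418),(530,108)),'knob51':((367,515),(682,132)),
'lipL34':((103,182),(428,425)),'lipR34':((265,435),(632,232)),'botL':((105,212),(425,450)),'botR':((263,461),(628,268))}
for k,(a,b) in P.items():
    X,e=tri([S(a),C(b)]);print(k,X.round(4),round(e,4))
for k,a,b in(('a',(236,217),(284,261)),('b',(273,211),(256,237)),('c',(284,240),(291,212.4)),('d',(247,250),(316.6,238))):
    for p,q in((a,b),):
        print('tray',k,atz(ray('side',a),.028).round(3),atz(ray('scene',b),.028).round(3))
D=lambda u:atz(ray('scene',crop(u,160,230,3)),.044).round(3)
E_=lambda u:atz(ray('side',crop((u[0]-480,u[1]),190,155,3)),.044).round(3)
print('fins scene',[D(u) for u in((107,165),(193,115),(318,155),(233,215))]);print('fins side',[E_(u) for u in((545,95),(623,48),(648,90),(566,142))])
print('bottle',atz(ray('scene',(122,320)),0),atz(ray('side',(237,148)),0))
E
```

```text
sp1 z57 [ 0.5302 -0.0341  0.0562] 0.0008
sp2 [ 0.5394 -0.0986  0.0537] 0.0015
sp3 [ 0.5478 -0.1634  0.0537] 0.0018
railL screw [0.6333 0.013  0.0192] 0.0004
railLback [0.6741 0.0133 0.0196] 0.0006
railR [ 0.639  -0.1977  0.0167] 0.0006
railRback [ 0.6804 -0.1972  0.0159] 0.0003
stopL [ 0.7058 -0.0379  0.0295] 0.0001
stopR [ 0.7088 -0.1463  0.028 ] 0.0005
hinge z [ 0.5985 -0.2379  0.0338] 0.0
knob51 [ 0.5148 -0.273   0.0503] 0.0
lipL34 [ 0.4646 -0.0111  0.0269] 0.0016
lipR34 [ 0.4897 -0.2043  0.0305] 0.0005
botL [ 0.4648 -0.0143  0.003 ] 0.0003
botR [ 0.488  -0.2045  0.0041] 0.0018
tray a [0.469 0.209 0.028] [0.452 0.211 0.028]
tray b [0.574 0.195 0.028] [0.554 0.217 0.028]
tray c [0.562 0.077 0.028] [0.56  0.094 0.028]
tray d [0.46  0.079 0.028] [0.453 0.102 0.028]
fins scene [array([0.523, 0.415, 0.044]), array([0.519, 0.339, 0.044]), array([0.428, 0.287, 0.044]), array([0.427, 0.367, 0.044])]
fins side [array([0.435, 0.349, 0.044]), array([0.529, 0.396, 0.044]), array([0.532, 0.319, 0.044]), array([0.436, 0.272, 0.044])]
bottle [0.57814705 0.58165275 0.        ] [0.57963735 0.58537722 0.        ]
```

Careful with the scale: shifts go in units of 50 mm and turns go in units of 0.05 rad. That gives: -0.03 m is -0.6, 0.484 m is 9.68, -1.31 rad is -26.2.

Call:
run_rows --pt "9.68 -6.2 -0.6 0 0 -26.2" --pt "9.68 -6.2 -0.6 0 0 -26.2" --pt "9.68 -6.2 -0.6 0 0 -26.2" --pt "9.68 -6.2 -0.6 0 0 -26.2" --pt "9.68 -6.2 -0.6 0 0 -26.2" --pt "9.68 -6.2 -0.6 0 0 -26.2" --pt "9.68 -6.2 -0.6 0 0 -26.2" --pt "9.68 -6.2 -0.6 0 0 -26.2" --pt "9.68 -6.2 -0.6 0 0 -26.2" --pt "9.68 -6.2 -0.6 0 0 -26.2" --pt "9.68 -6.2 -0.6 0 0 -26.2" --pt "9.68 -6.2 -0.6 0 0 -26.2" --pt "9.68 -6.2 -0.6 0 0 -26.2" --pt "9.68 -6.2 -0.6 0 0 -26.2" --pt "9.68 -6.2 -0.6 0 0 -26.2" --pt "9.68 -6.2 -0.6 0 0 -26.2" --finger_gap 0.03

```text
time: 2.15
tcp_pos: [0.5483, -0.062, 0.2613]
tool_rot: [3.142, 0.0, 1.699]
ft_force: [0.7, 0.0, -0.1]
finger_gap: 0.0301
gripper_force: 0.0
```

```bash
python3 - <<'E'
from h import *
o=shot('wrist','w1',(0,0,560,420),1.42);print(o['tcp_pos'],o['tool_rot'],o['q'])
E
```

```text
[ 0.54825788 -0.06195762  0.26134568] [3.14151897e+00 1.20822944e-04 1.69850049e+00] [-1.33318738e-01  2.65275595e-01  1.56601940e+00 -1.01130603e-04
  1.31019529e+00 -2.60996849e-01]
```

View pics/w1.png

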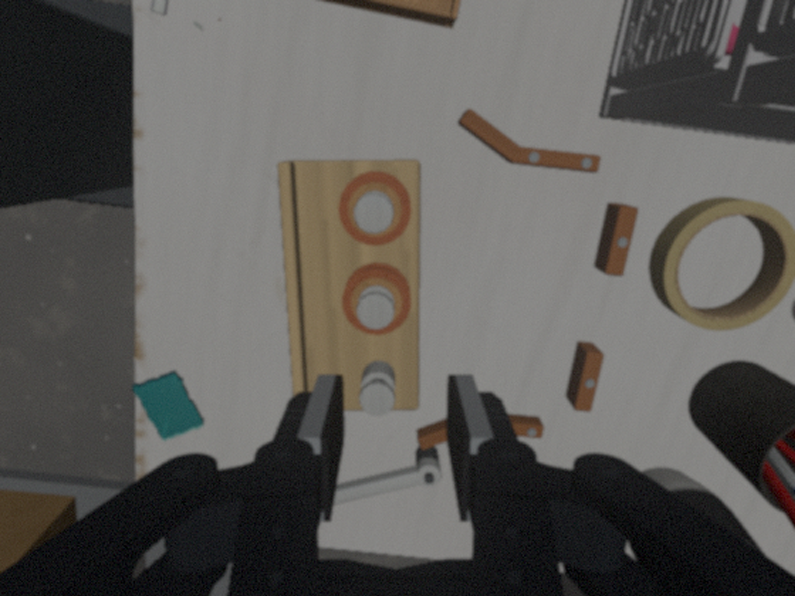

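Wrist view (x1.42): heads at (375,211), (377,314) and (378,400). Left rail screws are at (534,157) and (587,163), a right rail screw at (532,432), stop screws at (622,242) and (590,383), and the hinge at (430,478). Fusing these with the earlier views.

```bash
python3 - <<'E'
from h import *
T=np.load('pics/w1.npy')
W=lambda u:ray('wrist',((u[0]+.5)/1.42-.5,(u[1]+.5)/1.42-.5),T)
S=lambda u:ray('side',crop(u,235,230,4)); C=lambda u:ray('scene',crop(u,260,130,5))
P={'sp1':((217,148),(375,298),(375,211)),'sp2':((275,227),(446,240),(377,312)),'sp3':((337,312),(515,182),(378,398)),
'rLf':((338,88),(180,283),(534,157)),'rLb':((395,70),(133,245),(587,163)),'rRb':((570,328),(382,92),(532,432)),
'stL':((477,102),(163,165),(622,242)),'stR':((570,232),(292,88),(590,383)),'hin':((480,418),(530,108),(430,478))}
for k,(a,b,w) in P.items():
    z={'s':.057,'r':.018,'h':.034}[k[0]] if k[:2]!='st' else .026
    X,e=tri([S(a),C(b),W(w)]);print(k,X.round(4),round(e,4),'wrist@z',atz(W(w),z).round(4))
for k,w,z in (('lipFL',(280,163),.034),('lipBL',(293,163),.034),('lipBR',(307,405),.034),('bkL',(419,160),.014),('bkR',(418,409),.014)): print(k,atz(W(w),z).round(4))
print('tray',atz(W((453,24)),.028),atz(W((460,0)),.028))
E
```

```text
sp1 [ 0.5309 -0.0342  0.0557] 0.0014 wrist@z [ 0.5321 -0.034   0.057 ]
sp2 [ 0.5401 -0.1002  0.0541] 0.0025 wrist@z [ 0.5413 -0.1015  0.057 ]
sp3 [ 0.5484 -0.1647  0.0543] 0.0027 wrist@z [ 0.5496 -0.1654  0.057 ]
rLf [0.6345 0.0126 0.019 ] 0.0019 wrist@z [0.6366 0.0121 0.018 ]
rLb [0.6738 0.0131 0.0196] 0.0008 wrist@z [0.674  0.0128 0.018 ]
rRb [ 0.6793 -0.1981  0.0171] 0.002 wrist@z [ 0.6781 -0.1995  0.018 ]
stL [ 0.7062 -0.0375  0.0294] 0.0008 wrist@z [ 0.7084 -0.0374  0.026 ]
stR [ 0.7092 -0.1464  0.0282] 0.0009 wrist@z [ 0.7111 -0.1477  0.026 ]
hin [ 0.5987 -0.2389  0.0349] 0.002 wrist@z [ 0.5998 -0.2417  0.034 ]
lipFL [ 0.465  -0.0133  0.034 ]
lipBL [ 0.4736 -0.0122  0.034 ]
lipBR [ 0.4972 -0.1897  0.034 ]
bkL [ 5.578e-01 -2.000e-04  1.400e-02]
bkR [ 0.5841 -0.1927  0.014 ]
tray [0.5668331  0.08540547 0.028     ] [0.56904113 0.09937081 0.028     ]
```

To row units: 0.1 m is 2, 0.243 m is 4.86.

Call:
run_rows --pt "-0.74 -1.44 1 0 0 0" --pt "-0.74 -1.44 2 0 0 0" --pt "-0.74 -1.44 3 0 0 0" --pt "-0.74 -1.44 4 0 0 0" --pt "-0.74 -1.44 4.86 0 0 0" --pt "-0.74 -1.44 4.86 0 0 0" --pt "-0.74 -1.44 4.86 0 0 0" --finger_gap 0.03

```text
time: 3.08
tcp_pos: [0.4819, -0.1077, 0.0184]
tool_rot: [-3.142, 0.0, 1.699]
ft_force: [0.4, -0.5, 0.5]
finger_gap: 0.0299
gripper_force: 0.0
```

Call:
run_rows --pt "0 0 0 0 0 0" --pt "0 0 0 0 0 0" --pt "0 0 0 0 0 0" --pt "0 0 0 0 0 0" --finger_gap 0.0

```text
time: 3.58
tcp_pos: [0.4814, -0.1077, 0.0192]
tool_rot: [3.142, 0.0, 1.699]
ft_force: [-2.2, -0.2, 6.3]
finger_gap: 0.0077
gripper_force: 61.0
```

To row units: 0.0108 m is 0.216, 0.0048 m is 0.096, 0.108 rad is 2.16.

Call:
run_rows --pt "0.216 0.088 0 0 0 2.16" --pt "0.216 0.088 0 0 0 2.16" --pt "0.216 0.088 0 0 0 2.16" --pt "0.156 0.68 0 0 0 2.16" --pt "0.096 1.26 0 0 0 2.16" --pt "0.06 1.66 0 0 0 2.16" --pt "0.06 1.66 0 0 0 2.16"

```text
time: 4.45
tcp_pos: [0.5666, -0.0942, 0.0192]
tool_rot: [3.136, 0.001, 1.592]
ft_force: [4.2, 1.3, 1.7]
finger_gap: 0.0071
gripper_force: 60.6
```

```bash
python3 - <<'E'
from h import *
o=shot('wrist','w2',(0,0,560,420),1.42);print(o['tcp_pos'],o['tool_rot'],o['ft_force'])
E
```

```text
[ 0.56662754 -0.09423126  0.01920073] [3.13564235e+00 6.51329978e-04 1.59216288e+00] [4.22295898 1.2526634  1.71226364]
```

View pics/w2.png

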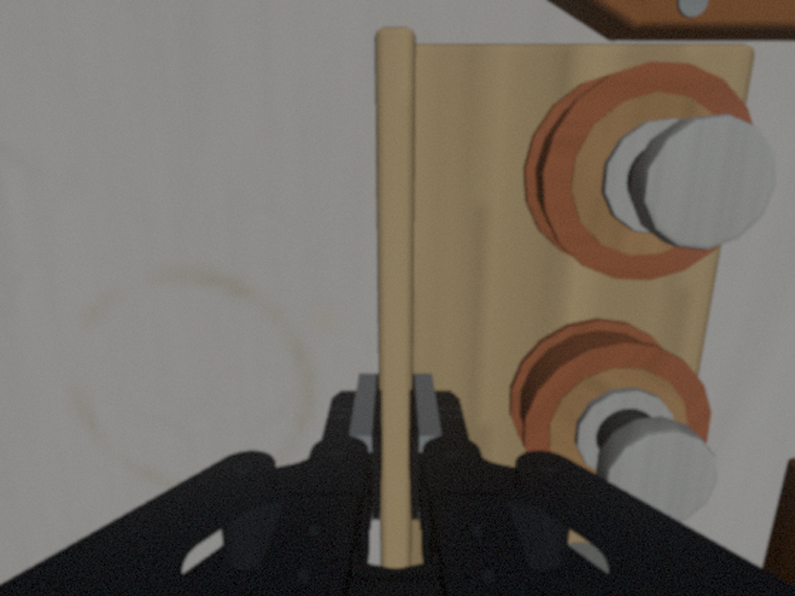

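Carrier is held square by the lip, with its +y edge just inside the left rail (row ~42). Continue home.

To row units: 0.037 m is 0.74, 0.034 m is 0.68.

Call:
run_rows --pt "0 0.4 0 0 0 0" --pt "0 0.68 0 0 0 0" --pt "0 0.74 0 0 0 0" --pt "0 0.74 0 0 0 0"

```text
time: 5.0
tcp_pos: [0.5981, -0.0934, 0.0192]
tool_rot: [-3.137, -0.0, 1.592]
ft_force: [-5.6, -0.6, 10.9]
finger_gap: 0.0075
gripper_force: 61.7
```

Call:
run_rows --pt "0 0.06 0 0 0 0" --pt "0 0.12 0 0 0 0" --pt "0 0.12 0 0 0 0"

```text
time: 5.38
tcp_pos: [0.6033, -0.0933, 0.0192]
tool_rot: [-3.136, -0.0, 1.592]
ft_force: [-6.5, -0.9, 12.1]
finger_gap: 0.0074
gripper_force: 61.8
```

Call:
run_rows --pt "0 0.04 0 0 0 0" --pt "0 0.08 0 0 0 0" --pt "0 0.08 0 0 0 0"

```text
time: 5.75
tcp_pos: [0.6071, -0.0932, 0.0192]
tool_rot: [-3.136, -0.0, 1.592]
ft_force: [-7.7, -0.2, 11.4]
finger_gap: 0.0071
gripper_force: 61.9
```

Call:
run_rows --pt "0 0.04 0 0 0 0" --pt "0 0.08 0 0 0 0" --pt "0 0.08 0 0 0 0"

```text
time: 6.12
tcp_pos: [0.609, -0.0931, 0.0192]
tool_rot: [-3.131, -0.001, 1.592]
ft_force: [-12.4, -0.4, 16.2]
finger_gap: 0.0074
gripper_force: 62.4
```

To row units: 0.004 m is 0.08, 0.002 m is 0.04.

Call:
run_rows --pt "0 0.04 0 0 0 0" --pt "0 0.08 0 0 0 0" --pt "0 0.08 0 0 0 0"

```text
time: 6.5
tcp_pos: [0.609, -0.093, 0.0192]
tool_rot: [-3.122, -0.001, 1.592]
ft_force: [-21.5, -1.0, 22.6]
finger_gap: 0.0069
gripper_force: 63.4
```

Call:
run_rows --pt "0 0 0 0 0 0" --pt "0 0 0 0 0 0" --pt "0 0 0 0 0 0" --finger_gap 0.03

```text
time: 6.88
tcp_pos: [0.6177, -0.093, 0.018]
tool_rot: [-3.14, -0.0, 1.591]
ft_force: [-3.4, -0.2, 2.7]
finger_gap: 0.03
gripper_force: 1.8
```

```bash
python3 - <<'E'
from h import *
o=bot.observe();print(o['tcp_pos'],o['q'][5],o['ft_force'])
E
```

```text
[ 0.61766761 -0.09299768  0.01802102] -0.18781117349515997 [-3.42579593 -0.24456999  2.71946574]
```

To row units: -0.24 m is -4.8, -0.09 m is -1.8, -1.55 rad is -31.

Call:
run_rows --pt "0 0 -0.8 0 0 0" --pt "0 0 -1.8 0 0 -2" --pt "0 -0.76 -3 0 0 -6" --pt "0 -0.76 -4 0 0 -10" --pt "0 -0.76 -4.8 0 0 -14" --pt "0 -0.76 -4.8 0 0 -18" --pt "0 -0.76 -4.8 0 0 -22" --pt "0 -0.76 -4.8 0 0 -26" --pt "0 -0.76 -4.8 0 0 -30" --pt "0 -0.76 -4.8 0 0 -31" --pt "0 -0.76 -4.8 0 0 -31" --pt "0 -0.76 -4.8 0 0 -31" --finger_gap 0.03

```text
time: 8.38
tcp_pos: [0.5808, -0.0937, 0.2582]
tool_rot: [-3.142, 0.0, 3.139]
ft_force: [-0.0, 0.6, -0.1]
finger_gap: 0.0301
gripper_force: 0.0
```

```bash
python3 - <<'E'
from h import *
o=shot('wrist','w3',(0,0,560,420),1.42);print(o['tcp_pos'],o['tool_rot'],o['q'])
E
```

```text
[ 0.58080931 -0.0936864   0.25815122] [-3.14156771e+00  2.22886296e-04  3.13906323e+00] [-1.79482158e-01  3.25711202e-01  1.48742708e+00  1.51205651e-05
  1.32823057e+00 -1.74775269e+00]
```

View pics/w3.png

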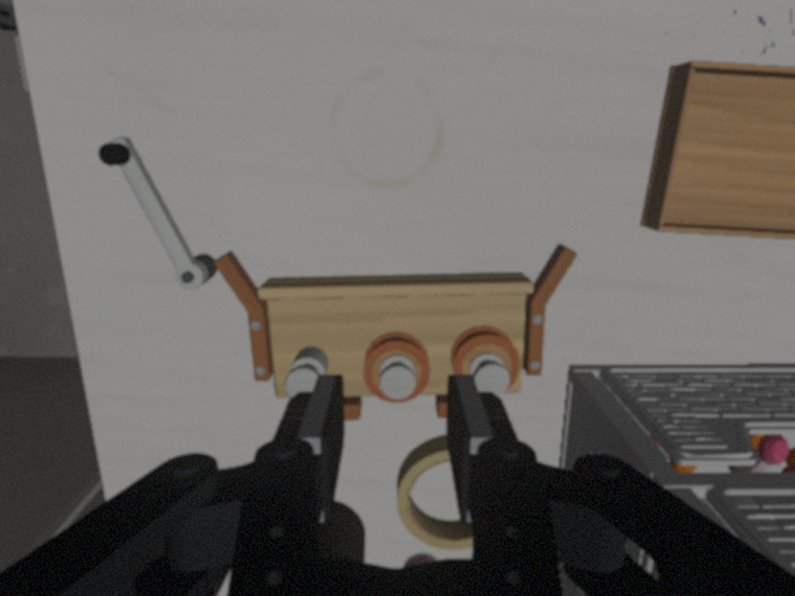

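Carrier sits home between the rails against the stops. Heads are at (491,376), (398,380) and (303,381), knob at (115,155), hinge at (187,277), and tray left-edge corners at (692,64) and (658,228). Next I look at the clips.

To row units: 0.42 m is 8.4, 0.3 m is 6.

Call:
run_rows --pt "1.2 0 -0.4 0 0 0" --pt "2.4 0.2 -0.8 0 0 0" --pt "2.6 1.2 -0.8 0 0 0" --pt "2.6 2.4 -0.8 0 0 0" --pt "2.6 3.6 -0.8 0 0 0" --pt "2.6 4.8 -0.8 0 0 0" --pt "2.6 6 -0.8 0 0 0" --pt "2.6 7.2 -0.8 0 0 0" --pt "2.6 8.4 -0.8 0 0 0" --pt "2.6 8.4 -0.8 0 0 0" --pt "2.6 8.4 -0.8 0 0 0" --pt "2.6 8.4 -0.8 0 0 0" --finger_gap 0.03

```text
time: 9.93
tcp_pos: [0.4511, 0.325, 0.2985]
tool_rot: [-3.141, 0.0, 3.139]
ft_force: [0.4, -0.0, 0.0]
finger_gap: 0.0298
gripper_force: 0.0
```

```bash
python3 - <<'E'
from h import *
T=np.load('pics/w3.npy')
W=lambda u:ray('wrist',((u[0]+.5)/1.42-.5,(u[1]+.5)/1.42-.5),T)
for k,u,z in(('sp1',(491,376),.057),('sp2',(398,380),.057),('sp3',(303,381),.057),('knob',(115,155),.051),('hinge',(187,277),.034),('trayNear',(692,64),.028),('trayFar',(658,228),.028),('lipL',(531,287),.034),('lipR',(261,294),.034),('rLf',(538,320),.018),('rLb',(534,367),.018),('rRf',(255,325),.018),('rRb',(261,371),.018)): print(k,atz(W(u),z).round(4))
o=shot('wrist','w4',(0,0,560,420),1.42);print(o['tcp_pos'],o['tool_rot'],o['q'])
E
```

```text
sp1 [ 0.6652 -0.0274  0.057 ]
sp2 [ 0.6681 -0.0924  0.057 ]
sp3 [ 0.6686 -0.1589  0.057 ]
knob [ 0.5158 -0.2701  0.051 ]
hinge [ 0.5991 -0.2407  0.034 ]
trayNear [0.4613 0.0963 0.028 ]
trayFar [0.5665 0.0891 0.028 ]
lipL [0.6072 0.002  0.034 ]
lipR [ 0.6117 -0.1895  0.034 ]
rLf [0.6372 0.0132 0.018 ]
rLb [0.6755 0.013  0.018 ]
rRf [ 0.6405 -0.2     0.018 ]
rRb [ 0.6782 -0.1983  0.018 ]
[0.451075   0.3250367  0.29850371] [-3.14122395e+00  2.76633779e-04  3.13893147e+00] [ 6.03984705e-01  2.55065703e-01  1.48760915e+00 -4.67513838e-04
  1.39890075e+00 -9.64070419e-01]
```

View pics/w4.png

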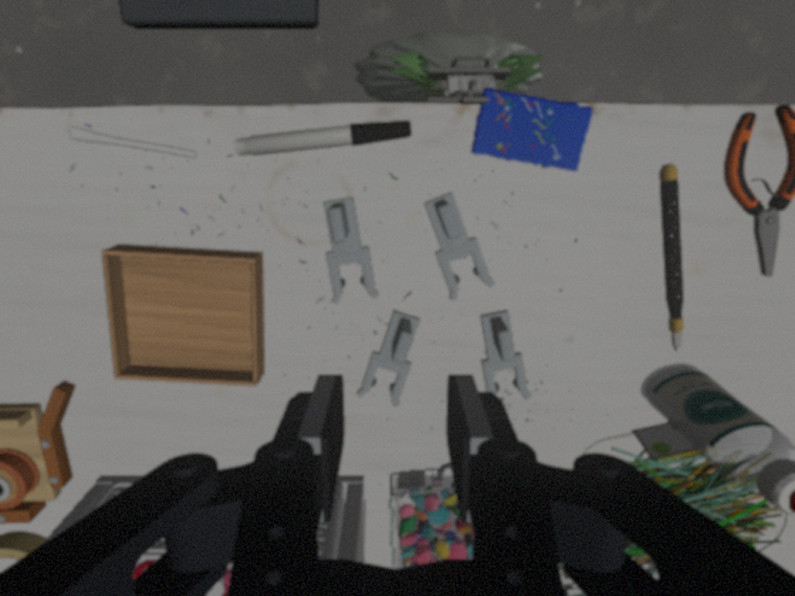

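Four clips: A top-left near (345,245), B top-right (458,245), C lower-left (393,355), D lower-right (503,355). The tray is at (105-263, 248-382). Enlarging the clips.

```bash
python3 - <<'E'
import cv2
i=cv2.imread('pics/w4_full.png')[132:290,222:380]; cv2.imwrite('pics/w4c.png',cv2.resize(i,(600,600),interpolation=cv2.INTER_CUBIC))
E
```

```text
(no output)
```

View pics/w4c.png

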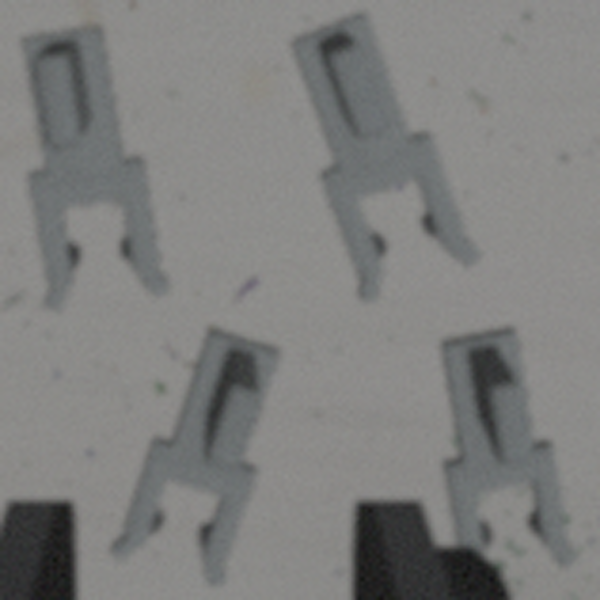

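```bash
cat > fitc.py <<'E'
from h import *
from scipy.optimize import least_squares
def fit(C,T,cv,z=.006):
    # C: name->[(pix,(lx,ly) mm)]; shoulder lx=None
    N=list(C);pts={k:[atz(ray('wrist',cv(p),T),z)[:2] for p,_ in C[k]] for k in N}
    def f(v):
        r=[]
        for i,k in enumerate(N):
            x,y,a=v[3*i:3*i+3]
            for (p,l),w in zip(C[k],pts[k]):
                lx=v[-1] if l[0] is None else l[0]/1e3
                r+=[x+np.cos(a)*lx-np.sin(a)*l[1]/1e3-w[0],y+np.sin(a)*lx+np.cos(a)*l[1]/1e3-w[1]]
        return r
    v0=[]
    for k in N: v0+=[*np.mean(pts[k],0),0]
    s=least_squares(f,v0+[-.02])
    out={}
    for i,k in enumerate(N):
        x,y,a=s.x[3*i:3*i+3];c=np.array([x,y]);out[k]=(c,a,c-.047*np.array([np.cos(a),np.sin(a)]))
        print(k,'bore',c.round(4),'yaw',round(a,3),'fin',out[k][2].round(4))
    print('shoulder',s.x[-1],'rms',np.sqrt(np.mean(s.fun**2)));return out
E
python3 - <<'E'
from fitc import *
TL,TR,FL,FR,SL,SR=(-62,-12),(-62,12),(23,-19),(23,19),(None,-18),(None,18)
C={'A':[((23,38),TL),((101,26),TR),((53,305),FL),((160,290),FR),((30,175),SL),((140,158),SR)],
'B':[((293,40),TL),((365,12),TR),((368,298),FL),((478,260),FR),((323,175),SL),((430,135),SR)],
'C':[((210,330),TL),((278,350),TR),((118,552),FL),((216,582),FR),((155,440),SL),((256,468),SR)],
'D':[((445,342),TL),((514,330),TR),((570,562),FR),((445,462),SL),((548,443),SR)]}
fit(C,np.load('pics/w4.npy'),lambda u:((u[0]+.5)/3.797-.5+222,(u[1]+.5)/3.797-.5+132))
T=np.load('pics/w4.npy')
for u in((104,250),(263,252),(263,383),(115,379)): print('tray',atz(ray('wrist',((u[0]+.5)/1.42-.5,(u[1]+.5)/1.42-.5),T),.028).round(4))
# fin-top triangulation of C: wrist vs scene/side
print(atz(ray('wrist',crop((236,425),222,132,3.797),T),.044))
E
```

```text
A bore [0.4834 0.2873] yaw 0.137 fin [0.4369 0.2809]
B bore [0.4787 0.3815] yaw 0.373 fin [0.435  0.3644]
C bore [0.5782 0.3151] yaw -0.31 fin [0.5334 0.3294]
D bore [0.579  0.4201] yaw 0.186 fin [0.5328 0.4114]
shoulder -0.020317718349470226 rms 0.0008033888544083325
tray [0.459  0.0971 0.028 ]
tray [0.461  0.2212 0.028 ]
tray [0.573  0.2129 0.028 ]
tray [0.5689 0.0888 0.028 ]
[0.53380684 0.33066555 0.044     ]
```

Call:
run_rows --pt "0.28 -0.88 1.2 0 0 -2.78" --pt "0.28 -0.88 2.4 0 0 -2.78" --pt "0.28 -0.88 3.6 0 0 -2.78" --pt "0.28 -0.88 4.8 0 0 -2.78" --pt "0.28 -0.88 5.64 0 0 -2.78" --pt "0.28 -0.88 5.64 0 0 -2.78" --pt "0.28 -0.88 5.64 0 0 -2.78" --finger_gap 0.03

```text
time: 10.85
tcp_pos: [0.4384, 0.2826, 0.018]
tool_rot: [3.14, 0.003, -3.004]
ft_force: [0.5, -0.0, 0.3]
finger_gap: 0.03
gripper_force: 0.0
```

Call:
run_rows --pt "0 0 0 0 0 0" --pt "0 0 0 0 0 0" --pt "0 0 0 0 0 0" --pt "0 0 0 0 0 0" --finger_gap 0.0

```text
time: 11.35
tcp_pos: [0.4385, 0.2831, 0.0186]
tool_rot: [3.14, 0.005, -3.003]
ft_force: [-0.2, -1.0, 6.9]
finger_gap: 0.0087
gripper_force: 59.8
```

Careful with the scale: shifts go in units of 50 mm and turns go in units of 0.05 rad. That gives: -0.15 m is -3, -0.13 m is -2.6, 0.115 rad is 2.3.

Call:
run_rows --pt "0 0 -1 0 0 0" --pt "0 0 -2 0 0 0" --pt "0.04 -1 -2.6 0 0 1" --pt "0.08 -2 -2.6 0 0 2.3" --pt "0.12 -3 -2.6 0 0 2.3" --pt "0.16 -4 -2.6 0 0 2.3" --pt "0.2 -5 -2.6 0 0 2.3" --pt "0.26 -6.2 -2.6 0 0 2.3" --pt "-0.8 -6.44 -2.6 0 0 2.3" --pt "-1.6 -6.52 -2.2 0 0 2.3" --pt "-1.6 -6.52 -1.4 0 0 2.3" --pt "-1.6 -6.52 -0.8 0 0 2.3" --pt "-1.6 -6.52 -0.8 0 0 2.3" --pt "-1.6 -6.52 -0.8 0 0 2.3"

```text
time: 13.1
tcp_pos: [0.5616, -0.0295, 0.0578]
tool_rot: [-3.141, 0.002, -3.118]
ft_force: [-0.5, -0.6, -1.1]
finger_gap: 0.0089
gripper_force: 59.1
```

```bash
python3 - <<'E'
from h import *
o=shot('wrist','w5',(0,0,560,420),1.42);print(o['tcp_pos'],o['tool_rot'],o['ft_force'],o['finger_gap'])
E
```

```text
[ 0.56163374 -0.02947361  0.05777653] [-3.14138280e+00  1.83204406e-03 -3.11832799e+00] [-0.5102479  -0.55812891 -1.11970797] 0.008862785012361691
```

View pics/w5.png

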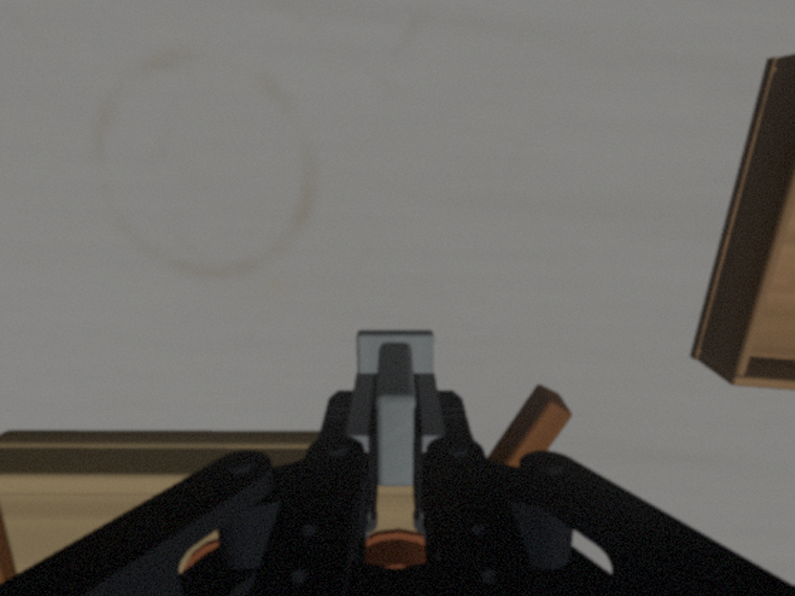

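The clip is held straight by its fin (its tail shows at (395,350)), and it points at spindle 1. Advancing, with a force check.

Call:
run_rows --pt "-0.4 0 0 0 0 0" --pt "-0.76 0 0 0 0 0" --pt "-0.84 0 0 0 0 0" --pt "-0.84 0 0 0 0 0"

```text
time: 13.65
tcp_pos: [0.6028, -0.0285, 0.057]
tool_rot: [-3.141, 0.0, -3.118]
ft_force: [-1.0, -0.3, -0.4]
finger_gap: 0.0088
gripper_force: 59.1
```

Call:
run_rows --pt "-0.08 0 0 0 0 0" --pt "-0.16 0 0 0 0 0" --pt "-0.24 0 0 0 0 0" --pt "-0.24 0 0 0 0 0"

```text
time: 14.15
tcp_pos: [0.612, -0.028, 0.0558]
tool_rot: [3.141, -0.007, -3.118]
ft_force: [-7.7, 0.4, 3.5]
finger_gap: 0.0089
gripper_force: 59.8
```

To row units: -0.008 m is -0.16, -0.005 m is -0.1.

Call:
run_rows --pt "-0.04 0 -0.04 0 0 0" --pt "-0.1 0 -0.04 0 0 0" --pt "-0.16 0 -0.04 0 0 0" --pt "-0.16 0 -0.04 0 0 0"

```text
time: 14.65
tcp_pos: [0.6236, -0.0281, 0.0583]
tool_rot: [-3.141, 0.001, -3.118]
ft_force: [-1.2, -0.6, -1.4]
finger_gap: 0.0091
gripper_force: 59.0
```

To row units: -0.004 m is -0.08, -0.002 m is -0.04.

Call:
run_rows --pt "-0.04 0 0 0 0 0" --pt "-0.08 0 0 0 0 0" --pt "-0.08 0 0 0 0 0"

```text
time: 15.02
tcp_pos: [0.624, -0.0281, 0.0584]
tool_rot: [3.142, -0.007, -3.118]
ft_force: [-8.5, 0.1, 4.6]
finger_gap: 0.0087
gripper_force: 60.0
```

To row units: 0.003 m is 0.06.

Call:
run_rows --pt "0.06 0 0 0 0 0" --pt "0.06 0 0 0 0 0"

```text
time: 15.28
tcp_pos: [0.6237, -0.0281, 0.0584]
tool_rot: [-3.141, -0.001, -3.118]
ft_force: [-3.3, -0.3, -0.4]
finger_gap: 0.0091
gripper_force: 59.2
```

Call:
run_rows --pt "0 0 0 0 0 0" --pt "0 0 0 0 0 0" --pt "0 0 0 0 0 0" --finger_gap 0.03

```text
time: 15.65
tcp_pos: [0.6248, -0.0281, 0.0586]
tool_rot: [-3.141, 0.002, -3.118]
ft_force: [0.3, 0.9, -0.1]
finger_gap: 0.0299
gripper_force: 0.0
```

```bash
python3 - <<'E'
from h import *
T=np.load('pics/w4.npy')
o=bot.observe()
for t in ([.47,-.03,.2],[.435,.3644,.016],): print(delta(np.array(t)-o['tcp_pos']).round(4))
E
```

```text
[ 0.1546  0.0016 -0.1416]
[0.1807 0.3968 0.0422]
```

Call:
run_rows --pt "0 0 -1.2 0 0 0" --pt "0.2 0 -2.4 0 0 0" --pt "1.2 0 -3 0 0 0" --pt "2.4 0 -3.4 0 0 0" --pt "3.3 0.6 -4 0 0 0.52" --pt "3.3 1.8 -4.8 0 0 0.52" --pt "3.3 3 -4.8 0 0 0.52" --pt "3.3 4.2 -4.8 0 0 0.52" --pt "3.3 5.4 -4.8 0 0 0.52" --pt "3.3 6.6 -4.8 0 0 0.52" --pt "3.3 7.14 -4.8 0 0 0.52" --pt "3.3 7.14 -4.8 0 0 0.52" --pt "3.3 7.14 -4.8 0 0 0.52" --finger_gap 0.03

```text
time: 17.27
tcp_pos: [0.4508, 0.3244, 0.2983]
tool_rot: [-3.141, 0.0, 3.139]
ft_force: [0.3, 0.4, 0.7]
finger_gap: 0.03
gripper_force: 0.0
```

```bash
python3 - <<'E'
from h import *
o=shot('wrist','w6');print(o['tcp_pos'],o['tool_rot'])
T4,T6=np.load('pics/w4.npy'),np.load('pics/w6.npy')
a,b=cv2.imread('pics/w4_full.png'),cv2.imread('pics/w6_full.png')
# warp w4 to w6 via worktop plane
P=[[.42,.2,0],[.42,.45,0],[.6,.2,0],[.6,.45,0]]
H=cv2.getPerspectiveTransform(np.float32([proj('wrist',p,T4) for p in P]),np.float32([proj('wrist',p,T6) for p in P]))
d=cv2.absdiff(cv2.GaussianBlur(cv2.warpPerspective(a,H,(560,420)),(5,5),0),cv2.GaussianBlur(b,(5,5),0)).max(2)
m=(d>25).astype(np.uint8);m[290:]=0;m[:80]=0
n,_,s,c=cv2.connectedComponentsWithStats(m)
for i in range(1,n):
    if s[i,4]>25: print(s[i],c[i].round())
E
```

```text
[0.45078478 0.32440299 0.29828069] [-3.14093533e+00  1.23891625e-04  3.13860578e+00]
[  0  80   1 205 205] [  0. 182.]
[ 230  140   35   72 1208] [243. 172.]
```

Only clip A's place changed, so B, C and D are unmoved. Grasping B.

To row units: 0.04 m is 0.8, 0.282 m is 5.64, -0.376 rad is -7.52.

Call:
run_rows --pt "0.32 0.8 1.2 0 0 -3.6" --pt "0.32 0.8 2.4 0 0 -7.52" --pt "0.32 0.8 3.6 0 0 -7.52" --pt "0.32 0.8 4.8 0 0 -7.52" --pt "0.32 0.8 5.64 0 0 -7.52" --pt "0.32 0.8 5.64 0 0 -7.52" --pt "0.32 0.8 5.64 0 0 -7.52" --finger_gap 0.03

```text
time: 18.2
tcp_pos: [0.4364, 0.3654, 0.0182]
tool_rot: [3.141, 0.003, -2.769]
ft_force: [0.1, 0.4, 0.3]
finger_gap: 0.0299
gripper_force: 0.0
```

Call:
run_rows --pt "0 0 0 0 0 0" --pt "0 0 0 0 0 0" --pt "0 0 0 0 0 0" --pt "0 0 0 0 0 0" --finger_gap 0.0

```text
time: 18.7
tcp_pos: [0.4364, 0.366, 0.0188]
tool_rot: [3.141, 0.005, -2.768]
ft_force: [0.6, -1.3, 6.4]
finger_gap: 0.0088
gripper_force: 59.5
```

```bash
python3 - <<'E'
from h import *
o=bot.observe();t=np.array(o['tcp_pos']);a=o['tool_rot'][2]+np.pi
x=np.array([np.cos(a),np.sin(a)]);off=x@(np.array([.4787,.3815])-t[:2]);print('yaw',a,'bore off',off)
c=np.array([np.cos(.0235),np.sin(.0235)]);sp=np.array([.669,-.0925]);pre=sp-(off+.06)*c
print('final',sp-off*c,'pre',pre,'via d',delta([.47-t[0],pre[1]-t[1],.13]),'pre d',delta([*(pre-t[:2]),.04]),'rot',a-.0235)
E
```

```text
yaw 0.3734265438452353 bore off 0.04503210246801928
final [ 0.62398033 -0.09355816] pre [ 0.5639969  -0.09496803] via d [ 0.1362563  -0.44130627 -0.13109299] pre d [ 0.04917441 -0.47568545 -0.04070365] rot 0.3499265438452353
```

To row units: -0.042 m is -0.84, -0.4755 m is -9.51, 0.35 rad is 7.

Call:
run_rows --pt "0 0 -1 0 0 0" --pt "0 0 -2 0 0 2" --pt "0.32 -1 -2.6 0 0 5" --pt "0.64 -2 -2.6 0 0 7" --pt "0.96 -3 -2.6 0 0 7" --pt "1.3 -4.2 -2.6 0 0 7" --pt "1.66 -5.4 -2.6 0 0 7" --pt "2 -6.6 -2.6 0 0 7" --pt "2.4 -7.8 -2.6 0 0 7" --pt "2.72 -8.82 -2.6 0 0 7" --pt "1.8 -9.2 -2.6 0 0 7" --pt "0.98 -9.51 -2.2 0 0 7" --pt "0.98 -9.51 -1.4 0 0 7" --pt "0.98 -9.51 -0.84 0 0 7" --pt "0.98 -9.51 -0.84 0 0 7" --pt "0.98 -9.51 -0.84 0 0 7"

```text
time: 20.7
tcp_pos: [0.5636, -0.0957, 0.0598]
tool_rot: [-3.141, 0.003, -3.118]
ft_force: [0.1, -0.6, -0.7]
finger_gap: 0.0093
gripper_force: 59.0
```

To row units: 0.0007 m is 0.014, -0.042 m is -0.84.

Call:
run_rows --pt "-0.4 0.014 0 0 0 0" --pt "-0.76 0.014 0 0 0 0" --pt "-0.84 0.014 0 0 0 0" --pt "-0.84 0.014 0 0 0 0"

```text
time: 21.2
tcp_pos: [0.6047, -0.0939, 0.0593]
tool_rot: [-3.141, 0.001, -3.118]
ft_force: [-0.7, 0.1, -0.7]
finger_gap: 0.009
gripper_force: 59.0
```

Call:
run_rows --pt "-0.08 0 0 0 0 0" --pt "-0.16 0 0 0 0 0" --pt "-0.24 0 -0.02 0 0 0" --pt "-0.24 0 -0.02 0 0 0"

```text
time: 21.7
tcp_pos: [0.6145, -0.0936, 0.0584]
tool_rot: [3.141, -0.005, -3.118]
ft_force: [-4.8, -1.2, -1.9]
finger_gap: 0.009
gripper_force: 59.0
```

Call:
run_rows --pt "-0.04 0 0 0 0 0" --pt "-0.1 0 0 0 0 0" --pt "-0.16 0 0 0 0 0" --pt "-0.16 0 0 0 0 0"

```text
time: 22.2
tcp_pos: [0.6256, -0.0934, 0.0595]
tool_rot: [-3.141, 0.002, -3.118]
ft_force: [-0.4, 0.8, -1.8]
finger_gap: 0.009
gripper_force: 58.9
```

Call:
run_rows --pt "-0.04 0 0 0 0 0" --pt "-0.06 0 0 0 0 0" --pt "-0.06 0 0 0 0 0"

```text
time: 22.58
tcp_pos: [0.6259, -0.0934, 0.0596]
tool_rot: [-3.142, -0.004, -3.118]
ft_force: [-7.2, -0.0, 3.4]
finger_gap: 0.0089
gripper_force: 59.6
```

Call:
run_rows --pt "0.06 0 0 0 0 0" --pt "0.06 0 0 0 0 0"

```text
time: 22.82
tcp_pos: [0.6255, -0.0934, 0.0597]
tool_rot: [-3.141, 0.003, -3.118]
ft_force: [-0.7, -0.7, -0.9]
finger_gap: 0.0092
gripper_force: 59.1
```

Call:
run_rows --pt "0 0 0 0 0 0" --pt "0 0 0 0 0 0" --pt "0 0 0 0 0 0" --finger_gap 0.03

```text
time: 23.2
tcp_pos: [0.6249, -0.0934, 0.0595]
tool_rot: [-3.141, 0.001, -3.118]
ft_force: [-0.4, 0.6, -0.7]
finger_gap: 0.0299
gripper_force: 0.0
```

```bash
python3 - <<'E'
from h import *
o=bot.observe();print(delta(np.array([.451,.325,.298])-o['tcp_pos']).round(4),delta(np.array([.47,-.093,.2])-o['tcp_pos']).round(4))
E
```

```text
[ 0.164   0.4223 -0.2387] [ 0.1548  0.004  -0.1406]
```

Both are hard against the shaft after the snap. Back up to the clips for a code check, then the spares.

To row units: 0.422 m is 8.44, 0.39 m is 7.8, 0.026 rad is 0.52.

Call:
run_rows --pt "0 0 -1.2 0 0 0" --pt "0.2 0 -2.4 0 0 0" --pt "1.2 0 -3 0 0 0" --pt "2.4 0 -3.4 0 0 0" --pt "3.28 0.6 -4 0 0 0.52" --pt "3.28 1.8 -4.8 0 0 0.52" --pt "3.28 3 -4.8 0 0 0.52" --pt "3.28 4.2 -4.8 0 0 0.52" --pt "3.28 5.4 -4.8 0 0 0.52" --pt "3.28 6.6 -4.8 0 0 0.52" --pt "3.28 7.8 -4.8 0 0 0.52" --pt "3.28 8.44 -4.8 0 0 0.52" --pt "3.28 8.44 -4.8 0 0 0.52" --pt "3.28 8.44 -4.8 0 0 0.52" --finger_gap 0.03

```text
time: 24.95
tcp_pos: [0.4508, 0.324, 0.2992]
tool_rot: [-3.141, -0.0, 3.139]
ft_force: [-0.1, -0.6, -0.2]
finger_gap: 0.0301
gripper_force: 0.0
```

```bash
cat > diff.py <<'E'
from h import *
o=shot('wrist','w7');print(o['tcp_pos'],o['tool_rot'])
T4,T6=np.load('pics/w4.npy'),np.load('pics/w7.npy')
a,b=cv2.imread('pics/w4_full.png'),cv2.imread('pics/w7_full.png')
P=[[.42,.2,0],[.42,.45,0],[.6,.2,0],[.6,.45,0]]
H=cv2.getPerspectiveTransform(np.float32([proj('wrist',p,T4) for p in P]),np.float32([proj('wrist',p,T6) for p in P]))
d=cv2.absdiff(cv2.GaussianBlur(cv2.warpPerspective(a,H,(560,420)),(5,5),0),cv2.GaussianBlur(b,(5,5),0)).max(2)
m=(d>25).astype(np.uint8);m[290:]=0;m[:80]=0
n,_,s,c=cv2.connectedComponentsWithStats(m)
for i in range(1,n):
    if s[i,4]>25: print(s[i],c[i].round())
E
python3 diff.py
```

```text
[0.45075966 0.32403773 0.29919799] [-3.14075034e+00 -1.36090990e-04  3.13874105e+00]
[  0  80   3 210 539] [  1. 175.]
[ 301  137   46   73 1171] [319. 169.]
[ 230  141   36   70 1173] [244. 172.]
```

Call:
run_rows --pt "-1 0.06 1 0 0 3.6" --pt "-1.66 0.1 2 0 0 6.14" --pt "-1.66 0.1 3.2 0 0 6.14" --pt "-1.66 0.1 4.4 0 0 6.14" --pt "-1.66 0.1 5.46 0 0 6.14" --pt "-1.66 0.1 5.46 0 0 6.14" --pt "-1.66 0.1 5.46 0 0 6.14" --finger_gap 0.03

```text
time: 25.88
tcp_pos: [0.5356, 0.3295, 0.0286]
tool_rot: [3.139, 0.003, 2.831]
ft_force: [1.1, -0.4, 0.2]
finger_gap: 0.0299
gripper_force: 0.0
```

Call:
run_rows --pt "0 0 0 0 0 0" --pt "0 0 0 0 0 0" --pt "0 0 0 0 0 0" --pt "0 0 0 0 0 0" --finger_gap 0.0

```text
time: 26.38
tcp_pos: [0.5356, 0.3301, 0.0294]
tool_rot: [3.138, 0.004, 2.832]
ft_force: [-0.3, -2.0, 6.4]
finger_gap: 0.0085
gripper_force: 59.7
```

```bash
python3 - <<'E'
from h import *
o=bot.observe();t=np.array(o['tcp_pos']);a=(o['tool_rot'][2]+np.pi+1)%(2*np.pi)-1
x=np.array([np.cos(a),np.sin(a)]);off=x@(np.array([.5782,.3151])-t[:2]);print('yaw',a,'off',off)
c=np.array([.998,-.065]);y=np.array([.065,.998]);g=np.array([.5155,.155])+(.0195-off)*c-.027*y
print(g,'d',delta([*(g-t[:2]),.006]),'rot',a+.065)
E
```

```text
yaw -0.30959093401803806 off 0.04513755338461322
[0.48815872 0.12972044] d [-0.01588103 -0.20533766 -0.00671032] rot -0.24459093401803805
```

Call:
run_rows --pt "0 0 -1 0 0 0" --pt "-0.04 -0.4 -1.6 0 0 -1" --pt "-0.12 -1.4 -1.6 0 0 -3" --pt "-0.18 -2.4 -1.6 0 0 -4.9" --pt "-0.26 -3.4 -1.6 0 0 -4.9" --pt "-0.32 -4.1 -1.6 0 0 -4.9" --pt "-0.32 -4.1 -1.6 0 0 -4.9" --pt "-0.32 -4.1 -0.8 0 0 -4.9" --pt "-0.32 -4.1 -0.24 0 0 -4.9" --pt "-0.32 -4.1 -0.14 0 0 -4.9" --pt "-0.32 -4.1 -0.1 0 0 -4.9" --pt "-0.32 -4.1 -0.1 0 0 -4.9"

```text
time: 27.88
tcp_pos: [0.4854, 0.1297, 0.0334]
tool_rot: [-3.141, -0.002, 3.078]
ft_force: [-7.4, -2.2, 10.8]
finger_gap: 0.0085
gripper_force: 60.7
```

Call:
run_rows --pt "0 0 0 0 0 0" --pt "0 0 0 0 0 0" --pt "0 0 0 0 0 0" --finger_gap 0.022

```text
time: 28.25
tcp_pos: [0.4871, 0.1297, 0.0316]
tool_rot: [3.141, 0.001, 3.077]
ft_force: [0.3, 0.0, 0.8]
finger_gap: 0.0221
gripper_force: 0.0
```

To row units: -0.267 m is -5.34, 0.0485 m is 0.97, -0.062 rad is -1.24.

Call:
run_rows --pt "0 0 -1.2 0 0 0" --pt "0 0 -2.4 0 0 0" --pt "0.3 1 -3.4 0 0 -1.24" --pt "0.6 2 -4.2 0 0 -1.24" --pt "0.8 3 -5 0 0 -1.24" --pt "0.97 3.84 -5.34 0 0 -1.24" --pt "0.97 3.84 -5.34 0 0 -1.24" --pt "0.97 3.84 -5.34 0 0 -1.24" --finger_gap 0.03

```text
time: 29.25
tcp_pos: [0.4503, 0.3236, 0.2974]
tool_rot: [-3.14, -0.001, 3.139]
ft_force: [0.9, 0.7, 0.4]
finger_gap: 0.0298
gripper_force: 0.0
```

```bash
sed -i "s/w7/w8/g" diff.py; python3 diff.py; python3 - <<'E'
import cv2
i=cv2.imread('pics/w8_full.png')[150:290,50:400]; cv2.imwrite('pics/w8c.png',cv2.resize(i,None,fx=2.28,fy=2.28,interpolation=cv2.INTER_CUBIC))
E
```

```text
[0.4503048  0.32361574 0.2974459 ] [-3.13999528e+00 -1.12100825e-03  3.13934121e+00]
[  0  80   3 210 416] [  0. 183.]
[ 302  138   44   73 1136] [320. 169.]
[ 231  141   35   71 1157] [244. 173.]
[  95  183   38   69 1484] [112. 213.]
[ 253  221   43   64 1028] [278. 248.]
[314 263  17  27 109] [318. 274.]
[200 264  40  26 146] [216. 275.]
[241 267   3  23  58] [242. 279.]
```

View pics/w8c.png

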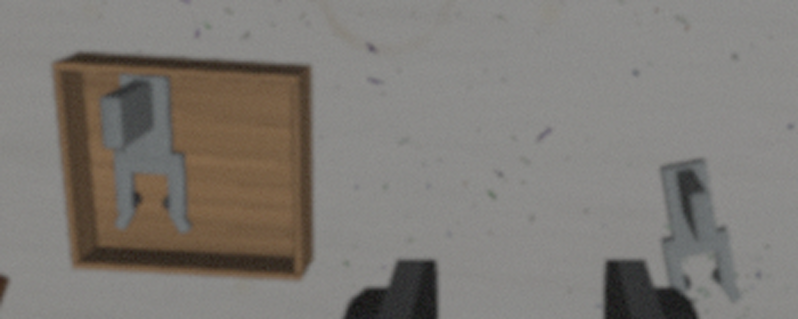

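Clip C lies flat in the tray near its -y side, tail close to the near wall, and D is unmoved. Now D, aimed 5 mm farther in.

To row units: 0.274 m is 5.48, 0.22 m is 4.4, -0.186 rad is -3.72.

Call:
run_rows --pt "-0.8 0.8 1 0 0 -2" --pt "-1.64 1.75 2 0 0 -3.72" --pt "-1.64 1.75 3.2 0 0 -3.72" --pt "-1.64 1.75 4.4 0 0 -3.72" --pt "-1.64 1.75 5.48 0 0 -3.72" --pt "-1.64 1.75 5.48 0 0 -3.72" --pt "-1.64 1.75 5.48 0 0 -3.72" --finger_gap 0.03

```text
time: 30.18
tcp_pos: [0.5337, 0.4108, 0.025]
tool_rot: [3.142, 0.001, -2.96]
ft_force: [1.0, 0.4, 0.7]
finger_gap: 0.0302
gripper_force: 0.0
```

Call:
run_rows --pt "0 0 0 0 0 0" --pt "0 0 0 0 0 0" --pt "0 0 0 0 0 0" --pt "0 0 0 0 0 0" --finger_gap 0.0

```text
time: 30.68
tcp_pos: [0.5347, 0.4124, 0.0277]
tool_rot: [3.139, 0.006, -2.958]
ft_force: [1.5, -0.3, 7.9]
finger_gap: 0.0084
gripper_force: 60.5
```

```bash
python3 - <<'E'
from h import *
o=bot.observe();t=np.array(o['tcp_pos']);a=(o['tool_rot'][2]+np.pi+1)%(2*np.pi)-1
x=np.array([np.cos(a),np.sin(a)]);off=x@(np.array([.579,.4201])-t[:2]);print('yaw',a,'off',off)
c=np.array([.998,-.065]);y=np.array([.065,.998]);g=np.array([.5155,.155])+(.0245-off)*c+.026*y
print(g,'d',delta([*(g-t[:2]),.006]),'rot',a+.065)
E
```

```text
yaw 0.1834672777787536 off 0.04499554419424674
[0.49673545 0.18228021] d [ 0.07924029 -0.21928585 -0.00692723] rot 0.2484672777787536
```

To row units: -0.219 m is -4.38, -0.18 m is -3.6, 0.248 rad is 4.96.

Call:
run_rows --pt "0 0 -1 0 0 0" --pt "0.2 -0.6 -1.6 0 0 1" --pt "0.56 -1.6 -1.6 0 0 3" --pt "0.92 -2.6 -1.6 0 0 4.96" --pt "1.28 -3.6 -1.6 0 0 4.96" --pt "1.58 -4.38 -1.6 0 0 4.96" --pt "1.58 -4.38 -1.6 0 0 4.96" --pt "1.58 -4.38 -0.8 0 0 4.96" --pt "1.58 -4.38 -0.24 0 0 4.96" --pt "1.58 -4.38 -0.14 0 0 4.96" --pt "1.58 -4.38 -0.1 0 0 4.96" --pt "1.58 -4.38 -0.1 0 0 4.96"

```text
time: 32.17
tcp_pos: [0.494, 0.1821, 0.0316]
tool_rot: [-3.141, -0.002, 3.078]
ft_force: [-7.8, -2.2, 12.5]
finger_gap: 0.0083
gripper_force: 61.3
```

Call:
run_rows --pt "0 0 0 0 0 0" --pt "0 0 0 0 0 0" --pt "0 0 0 0 0 0" --finger_gap 0.022

```text
time: 32.55
tcp_pos: [0.4955, 0.182, 0.0295]
tool_rot: [3.141, 0.001, 3.077]
ft_force: [0.1, 0.3, 0.8]
finger_gap: 0.0219
gripper_force: 0.0
```

```bash
python3 - <<'E'
from h import *
o=bot.observe();print(o['q'],delta(np.array([.5,.13,.16])-o['tcp_pos']).round(4))
E
```

```text
[ 3.30162617e-01  4.59499285e-01  1.93451336e+00 -6.91697517e-05
  7.46836488e-01 -1.17608479e+00] [-0.0079 -0.0515 -0.1305]
```

To row units: -0.24 m is -4.8, -0.12 m is -2.4.

Call:
run_rows --pt "0 0 -1.2 0 0 0" --pt "0 0 -2.4 0 0 0" --pt "0 -1.2 -2.6 0 0 0" --pt "-0.14 -2.4 -2.6 0 0 0" --pt "-0.28 -3.6 -2.6 0 0 0" --pt "-0.42 -4.8 -2.6 0 0 0" --pt "-0.56 -6 -2.6 0 0 0" --pt "-0.7 -7.2 -2.6 0 0 0" --pt "-0.84 -8.4 -2.4 0 0 0" --pt "-0.98 -9.02 -2 0 0 0" --pt "-0.98 -9.02 -1.6 0 0 0" --pt "-0.98 -9.02 -1.6 0 0 0" --finger_gap 0.034

```text
time: 34.05
tcp_pos: [0.5136, -0.2715, 0.1075]
tool_rot: [3.14, -0.004, 3.076]
ft_force: [0.1, -0.1, 0.6]
finger_gap: 0.0339
gripper_force: 0.0
```

```bash
python3 - <<'E'
from h import *
o=shot('wrist','w9',(180,120,400,420),1.9);print(o['tcp_pos'],o['tool_rot'],o['q'])
T=np.load('pics/w9.npy');print('pred knob px in crop',(proj('wrist',[.5153,-.2715,.051],T)-[180,120])*1.9,(proj('wrist',[.5153,-.2715,.051],T)))
E
```

```text
[ 0.51363925 -0.27146604  0.10754243] [ 3.13975607 -0.00383495  3.07593569] [-5.06009130e-01  4.33580738e-01  1.72288353e+00  3.19549300e-05
  9.89380347e-01 -2.01116257e+00]
pred knob px in crop [187.71097481 224.12240351] [278.7952499  237.95915974]
```

View pics/w9.png

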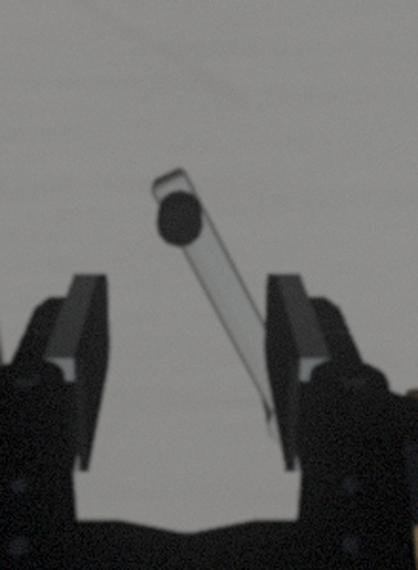

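Knob is at (180,217) in the crop, between the open fingers, about 2 mm to -y of the TCP. Descend to cage it, and work out the arc.

To row units: 0.069 m is 1.38, 0.06 m is 1.2.

Call:
run_rows --pt "0 -0.04 0.6 0 0 0" --pt "0 -0.04 1.2 0 0 0" --pt "0 -0.04 1.38 0 0 0" --pt "0 -0.04 1.38 0 0 0" --finger_gap 0.034

```text
time: 34.6
tcp_pos: [0.5152, -0.2735, 0.0409]
tool_rot: [-3.141, 0.001, 3.077]
ft_force: [-0.0, 0.8, 0.7]
finger_gap: 0.0339
gripper_force: 0.0
```

Call:
run_rows --pt "0 0 0 0 0 0" --pt "0 0 0 0 0 0" --finger_gap 0.022

```text
time: 34.85
tcp_pos: [0.5154, -0.274, 0.0415]
tool_rot: [-3.141, 0.002, 3.077]
ft_force: [0.4, -0.6, -0.2]
finger_gap: 0.0221
gripper_force: 0.0
```

```bash
python3 - <<'E'
from h import *
o=bot.observe();t=np.array(o['tcp_pos']);H=np.array([.599,-.2405])
for th in np.linspace(1.75,0,9):
    a=th+.024;p=H+.09*np.array([-np.sin(a),np.cos(a)]);yaw=1.6+(3.077-1.6)*th/1.9
    print(round(th,2),delta([*(p-t[:2]),0],o).round(4)[:2],'rz',round(3.077-yaw,3))
E
```

```text
1.75 [0.0055 0.015 ] rz 0.117
1.53 [0.0086 0.0344] rz 0.287
1.31 [0.0074 0.054 ] rz 0.457
1.09 [0.002  0.0729] rz 0.627
0.88 [-0.0074  0.0901] rz 0.797
0.66 [-0.0203  0.105 ] rz 0.967
0.44 [-0.0361  0.1166] rz 1.137
0.22 [-0.0541  0.1246] rz 1.307
0.0 [-0.0733  0.1284] rz 1.477
```

To row units: 0.002 m is 0.04, 0.1246 m is 2.492, 1.4 rad is 28.

Call:
run_rows --pt "0.11 0.3 0.04 0 0 2.34" --pt "0.172 0.688 0.04 0 0 5.74" --pt "0.148 1.08 0.04 0 0 9.14" --pt "0.04 1.458 0.04 0 0 12.54" --pt "-0.148 1.8 0.04 0 0 15.94" --pt "-0.406 2.1 0.04 0 0 19.34" --pt "-0.722 2.332 0.04 0 0 22.74" --pt "-1.082 2.492 0.04 0 0 26.14" --pt "-1.082 2.492 0.04 0 0 28"

```text
time: 35.98
tcp_pos: [0.5784, -0.1524, 0.039]
tool_rot: [3.139, 0.001, 1.674]
ft_force: [0.2, -0.4, 0.0]
finger_gap: 0.0221
gripper_force: 0.0
```

Call:
run_rows --pt "0 0 0 0 0 0"

```text
time: 36.1
tcp_pos: [0.5771, -0.1528, 0.0388]
tool_rot: [3.141, 0.0, 1.678]
ft_force: [-0.1, 0.1, 0.4]
finger_gap: 0.0219
gripper_force: 0.0
```

Call:
run_rows --pt "0 0.16 -0.02 0 0 0" --pt "0 0.3 -0.02 0 0 0" --pt "0 0.4 -0.02 0 0 0" --pt "0 0.4 -0.02 0 0 0"

```text
time: 36.6
tcp_pos: [0.5974, -0.1508, 0.0394]
tool_rot: [3.141, 0.0, 1.677]
ft_force: [1.4, -0.2, -0.5]
finger_gap: 0.0219
gripper_force: 0.0
```

Call:
run_rows --pt "0 0.06 0 0 0 0" --pt "0 0.08 0 0 0 0" --pt "0 0.08 0 0 0 0"

```text
time: 36.98
tcp_pos: [0.6003, -0.1503, 0.0393]
tool_rot: [-3.141, 0.0, 1.677]
ft_force: [-0.6, -0.2, 0.2]
finger_gap: 0.0222
gripper_force: 0.5
```

To row units: 0.003 m is 0.06, 0.002 m is 0.04.

Call:
run_rows --pt "0 0.04 0 0 0 0" --pt "0 0.06 0 0 0 0" --pt "0 0.06 0 0 0 0"

```text
time: 37.35
tcp_pos: [0.6006, -0.1502, 0.039]
tool_rot: [-3.135, -0.001, 1.677]
ft_force: [-7.9, -2.3, 3.7]
finger_gap: 0.022
gripper_force: 3.8
```

Call:
run_rows --pt "0 0.04 0 0 0 0" --pt "0 0.06 0 0 0 0" --pt "0 0.06 0 0 0 0"

```text
time: 37.72
tcp_pos: [0.6009, -0.1501, 0.0389]
tool_rot: [-3.129, -0.001, 1.678]
ft_force: [-12.7, -3.6, 8.0]
finger_gap: 0.0222
gripper_force: 6.8
```

To row units: -0.007 m is -0.14.

Call:
run_rows --pt "0 -0.14 0 0 0 0" --pt "0 -0.14 0 0 0 0"

```text
time: 37.98
tcp_pos: [0.6, -0.1504, 0.0395]
tool_rot: [3.14, 0.0, 1.676]
ft_force: [-0.1, -0.7, 0.3]
finger_gap: 0.022
gripper_force: 0.0
```

Call:
run_rows --pt "0 0 -1 0 0 0" --pt "0 0 -2 0 0 0" --pt "0 -1.2 -3 0 0 0" --pt "0 -2.2 -4 0 0 0" --pt "0 -2.6 -4.4 0 0 0" --pt "0 -2.6 -4.4 0 0 0" --pt "0 -2.6 -4.4 0 0 0" --finger_gap 0.03

```text
time: 38.85
tcp_pos: [0.471, -0.164, 0.259]
tool_rot: [3.141, 0.0, 1.677]
ft_force: [-0.1, 0.6, -0.3]
finger_gap: 0.0294
gripper_force: 0.0
```

```bash
python3 - <<'E'
from h import *
o=bot.observe();print(o['tcp_pos'])
a=shot('scene','s9');shot('side','d9')
A=cv2.imread('pics/s9_full.png')[100:330,90:420];B=cv2.imread('pics/d9_full.png')[90:345,190:400]
A=cv2.resize(A,None,fx=1.45,fy=1.45,interpolation=3);B=cv2.resize(B,None,fx=1.5,fy=1.5,interpolation=3)
w=np.zeros((600,800,3),np.uint8);w[:A.shape[0],:A.shape[1]]=A;w[:B.shape[0],A.shape[1]:A.shape[1]+B.shape[1]]=B
c=cv2.imread('pics/s9_full.png')[130:200,280:400];c=cv2.resize(c,None,fx=3.5,fy=3.5,interpolation=3);w[345:345+c.shape[0],:c.shape[1]]=c
c=cv2.imread('pics/d9_full.png')[255:325,290:390];c=cv2.resize(c,(300,210),interpolation=3);w[390:600,480:780]=c
cv2.imwrite('pics/fin.png',w)
E
```

```text
[ 0.47103339 -0.16399963  0.25898415]
```

View pics/fin.png

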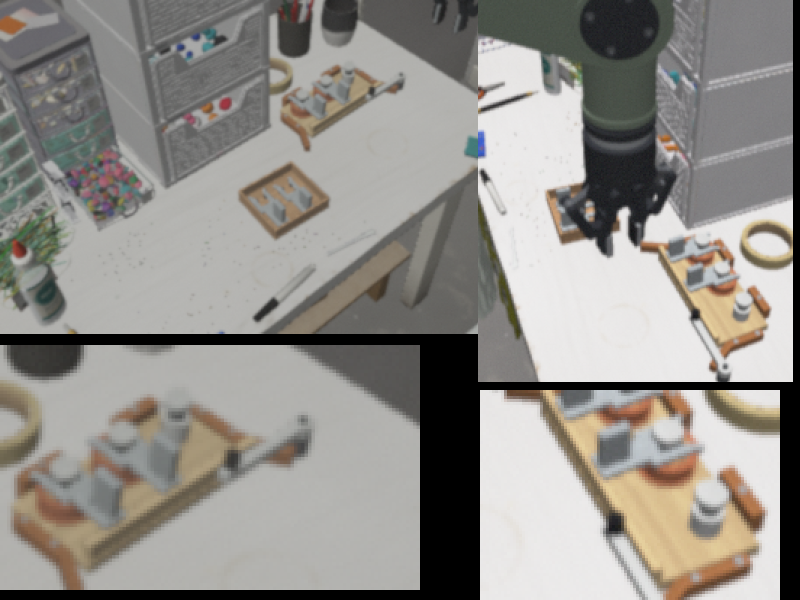

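The final view shows clips on both reel spindles and none on spindle 3. Both spares lie flat in the tray, the keeper is shut across the lip, the bottle is standing, and the gripper is clear. Handing in.

```bash
python3 -c "
from cell import bot
print(bot.finish_job())"
```

```text
the job is handed in; nothing more can be done
None
```

I handed the job in at about 39 s of the 184 s allowed: the carrier is home against the back stops, clips are snapped on the two reel spindles (1 and 2, none on 3), both spares lie flat in the tray, the keeper is shut and the glue bottle is still standing; the hand-in returned no verdict.

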